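# Latch the parts tray down and peel off its clinging cover

### The job

Swing the steel hold-down latch closed over the tray's side ledge until its end sits fully home in its keeper, so that the tray is held. Then peel the clinging white cover off the tray: take it by its upright pull tab, raise that corner first while the opposite corner still rests on the tray, and only then lift it clear. Finish while still holding the cover still by its tab, roughly level, right side up and at least 10 cm above the tray, with the latch closed and the tray left undisturbed in its station.

Things in the scene. Friction and masses are not known exactly. Their poses are not given: they have to be found in the camera images.
- station: fixed tray station: aluminium plate 200 x 200 x 8 mm lying on the bench, low steel stops round the tray. Origin on the bench top under the tray's middle; x points away from the robot, y to its left (turned up to 20 degrees). The plate reaches y -92 to +108 mm. The tray's ledge and the latch are on its +y side.
- latch (a joint): angle (rad) of the steel hold-down latch, a bar 166 x 14 x 7 mm swinging level about an upright pin at station (-0.080, 0.080), top 31 mm above the bench. 0 = closed: along station +x over the tray's ledge, free end in the C-shaped keeper at (0.073, 0.080), against its stop. Grows to 1.7 as the end swings out to +y. Friction 0.06 N m; stays where left.
- latch_hinge (a point): point on the latch's hinge axis, top of the pin, 35 mm above the bench
- latch_knob (a point): centre of the top face of the black upright round knob on the latch, 15 mm diameter, its grip from 37 to 67 mm above the bench; 135 mm from the hinge axis, along the bar
- tray: black formed parts tray, open box 130 (x) x 120 (y) x 28 mm with pockets holding a few clips, about 0.3 kg, loose in the station with about 2 mm play. Origin at the centre of its underside, 8 mm above the bench; axes as the station's. The ledge on its +y side, 32 mm wide, top 14 mm above its underside, passes under the closed latch.
- cover: white formed sheet cover 134 (x) x 124 (y) x 3 mm, about 60 g, nested on the tray; a 6 mm deep rib fits inside the tray's rim with 2 mm play. Origin at the centre of the sheet's underside, 36 mm above the bench when nested; axes as the tray's, z up. It clings: four sprung pads near its corners grip the rib, about 2 N each, till it has risen about 6 mm.
- pull_tab (a point): middle of the top edge of the cover's upright pull tab, at its -x +y corner (the robot's near left), cover (-0.050, 0.046, 0.031). Tab 9 mm thick, 24 mm long, stands 28 mm above the sheet, its top 67 mm above the bench. Its length lies along the cover's diagonal, 137 degrees from the cover's x axis: the fingers close across the diagonal
- cover_far (a point): underside of the cover at the far right corner, across the diagonal from the tab, cover (0.066, -0.061, 0)
- tray_far (a point): the tray's rim under that corner; it coincides with cover_far while the cover is nested

How it is judged:
On the way, in this order (a step that is already met when the one before it is completed fails the run):
1. the latch is closed, home in its keeper (value of joint latch below 0.06 rad), for 0.2 s.
2. the cover is peeled up at the tab: held by the fingers and tilted, its opposite corner still on the tray's rim (angle between cover's own z axis and vertical above 0.1 rad and distance between cover_far and tray_far below 0.014 m and contact force between the fingers and cover above 0.5 N), for 0.1 s.
At the end, for the whole second after the job is handed in: fingers hold the cover by its tab (tab top within 45 mm of TCP), 90 mm or more higher than nested, within 0.40 rad of level, right side up, still, touching neither tray nor station; latch within 0.06 rad of closed; tray within 12 mm of its start and 0.06 rad of level (height (world z) of cover above 0.126 m and angle between cover's own z axis and vertical below 0.4 rad and contact force between the fingers and cover above 0.5 N and distance between pull_tab and the grasp point below 0.045 m and contact force between cover and tray below 0.05 N and contact force between cover and station below 0.05 N and linear speed of cover below 0.05 m/s and angular speed of cover below 0.3 rad/s and value of joint latch below 0.06 rad and distance of tray from where it was at the start of the episode below 0.012 m and angle between tray's own z axis and vertical below 0.06 rad); the arm keeps its last pose, push and grip.
It fails at once if the cover is lifted off the tray while the latch is open (value of joint latch above 0.12 rad and distance between cover and tray above 0.042 m).
It fails at once if the tray is pulled up or tipped (distance of tray from where it was at the start of the episode above 0.025 m or angle between tray's own z axis and vertical above 0.17 rad).
It also fails if it takes over 51 s, if anything falls off the work surface, if the arm or the gripper's body presses on something with over 40 N, if the wrist force passes 120 N, or if a joint passes its speed limit or range.

### The arm

A 7-joint arm with a two-finger parallel gripper is mounted at the origin on a cart in front of the work surface, level with it; the furniture and walls round the work are solid. World frame = base frame: x ahead of the robot, y to its left, z up, the work surface at z = 0. Lengths are in m, angles in rad, forces in N, time in s.
With the tool pointing down it reaches from about 0.4 to 0.875 m from the base axis. Payload 19.3 kg.
Tool frame: the origin (TCP) lies between the finger pads, 19 mm behind the fingertips; this is the grasp point; z points along the fingers, y is the line along which they close (so a half turn about z gives the same grasp; the last joint's range is limited). The gripper opens to 85 mm and grips with 20 to 120 N. Pads are 22 mm wide; open, the fingers measure 114 mm over their backs; the gripper's body (76 mm by 85 mm) begins 54 mm behind the grasp point. The pads swing forward as they close: fully open they stand 13 mm farther back than shut.
Start: joints at [-1.295, 0.521, -0.036, 1.599, 0.021, 1.021, -0.113], TCP at [0.212, 0.588, 0.25] pointing down, gripper open.
Joint ranges: [-2.91, 2.91], [-0.3, 2.13], [-1.5, 1.42], [0.17, 2.43], [-1.26, 4.41], [0.16, 1.93], [-2.52, 2.52]. Speed limits (rad/s): [1.89, 1.89, 2.39, 2.39, 3.01, 3.01, 3.01].

### API

Orientations are given as [roll, pitch, yaw] about the fixed x, y, z axes, in that order (R = Rz(yaw) Ry(pitch) Rx(roll)).
In Python, from workcell import bot, vision gives the robot as it stands.
- The arm moves only by the shell command python3 -m creep 'ROWS' [FORCE]. ROWS is JSON, a list that holds one entry, the list of rows, each a list of 7 numbers: the opening, from -1 (shut) to 1 (fully open), then the shift along the tool's x, y, z in cm, then the turn, a rotation vector about the tool's x, y, z in rad. In form: [[[grip, tx, ty, tz, rx, ry, rz], ...]]. A call has 1 to 12 rows; each row shifts and turns the commanded pose from where the row before left it, along the tool's axes as they then stand; what a row does not reach is not made up. A row lasts 1/8 s, in which the tool goes at most 62.5 mm and 10.7 degrees, less where a joint would pass 70% of its speed; a pose out of reach is approached as far as the arm can. A call with a gripper value outside its range is refused whole. The fingers move at their own pace and stop on an object; FORCE is the grip in N (left out, the last holds). Time passes only in rows, so rows that do not move let the fingers close. It gives the time, the measured TCP pose, the force, the opening and the grip force at its end, in the units of the state.
- bot.observe(): the state, without advancing time (a new reading comes with each control period).
- vision.grab_frame(name): name is "side" or "top" or "wrist"; returns a dict with "image" (400x640x3 uint8, blue, green, red), "depth" (400x640 float32, m along the optical axis (not along the pixel's ray), 0 where there is no reading), "fovy" (degrees; the focal length in pixels is half the picture's height over the tangent of half this angle, whatever the lens; pixels are square), "cx", "cy" (the principal point, pixels), "cam_to_world" (4x4, takes a point from camera to world coordinates); the wrist camera has in their place "tool_from_camera" (4x4, takes a point from camera to tool coordinates, whose origin is the TCP and whose axes are the flange's). Camera axes: x right, y down, z forward; pixel columns grow to the right and rows downward; lengths in m; the calibration is good to about 2 mm. A picture is of the moment at which its call begins: read the wrist's pose just before it.
- bot.job_done(): hands the job in; it is judged then, once.
The state is a dict: "clock": time; "qpos": joint angles; "qd": joint speeds; "joint_efforts": joint torques, N m; "position": TCP position; "tool_rot": TCP orientation; "force": force on the tool from outside, world axes, zero at the start; "moment": the same for the moment, N m; "grip_width": finger opening in m; "finger_force": force on a finger pad.
Only numpy, scipy, OpenCV 4.12 (cv2) and the standard library are available. Lean on these libraries where they do the work, as an engineer would, in place of code of your own. Each camera call takes 0.05 s, during which the arm holds its last target. There are 200 camera calls.

## Working session

There is one attempt and no reset: what is moved stays moved. The work goes in short steps, Python scripts to look and compute and a shell command to move; the robot and the scene stay as the last step left them, time stands still between calls to the robot, and variables do not carry over. Pictures are saved under pics/ and viewed, at most 10 in all, crops included, and the job is handed in when it is done.

```bash
mkdir -p pics
python3 - <<'E'
from workcell import bot, vision
import cv2,numpy as np
s=bot.observe(); print({k:np.round(v,3) for k,v in s.items()})
for n in("top","side"):
    f=vision.grab_frame(n); np.savez(n+".npz",**f); cv2.imwrite(f"pics/{n}0.png",f["image"])
    print(n,f["fovy"],f["cx"],f["cy"],np.round(f["cam_to_world"],3))
E
```

```text
{'clock': np.float64(0.0), 'qpos': array([-1.295,  0.522, -0.036,  1.6  ,  0.021,  1.021, -0.113]), 'qd': array([-0.   , -0.   , -0.001, -0.001,  0.001,  0.001,  0.002]), 'joint_efforts': array([ 1.0000e-03, -9.2708e+01,  1.9800e+00, -3.6993e+01,  1.8000e-02,
        8.0000e-03,  0.0000e+00]), 'position': array([0.212, 0.588, 0.249]), 'tool_rot': array([-3.14 ,  0.   ,  2.796]), 'force': array([0.256, 0.306, 0.196]), 'moment': array([0.021, 0.025, 0.014]), 'finger_force': np.float64(0.0), 'grip_width': np.float64(0.086)}
top 43.55099530246685 315.51934100519145 210.87786019228233 [[ 0.015 -0.998  0.063  0.489]
 [-1.    -0.015 -0.002  0.104]
 [ 0.003 -0.063 -0.998  0.907]
 [ 0.     0.     0.     1.   ]]
side 45.441676192457166 329.41193097011984 194.11406410485617 [[-0.999  0.025 -0.029  0.568]
 [ 0.038  0.568 -0.822  0.81 ]
 [-0.004 -0.822 -0.569  0.541]
 [ 0.     0.     0.     1.   ]]
```

View pics/top0.png

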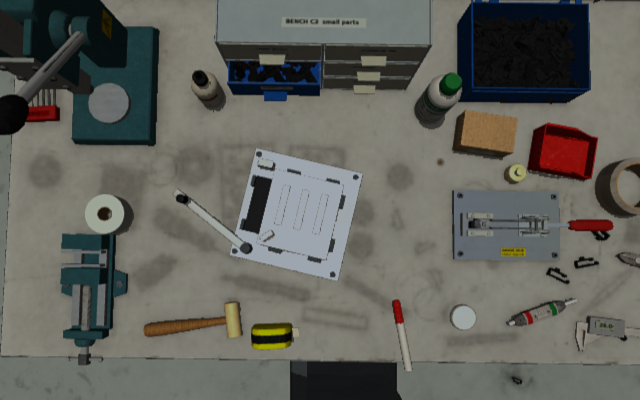

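View pics/side0.png

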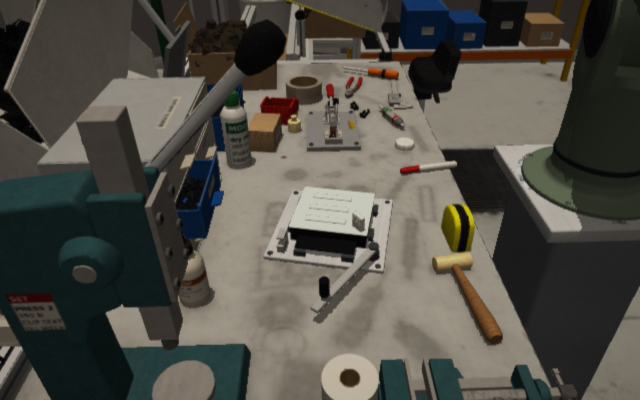

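The top view shows the plate with corners near (257,150), (362,173), (338,279) and (231,252). The hinge is near (246,247), the knob near (182,198), the tab near (266,236) and the keeper near (265,160). Next I'll measure these precisely.

```bash
cat > h.py <<'E'
import numpy as np,cv2
from workcell import bot,vision
from scipy.spatial.transform import Rotation as R
def ray(f,px,z):
    fl=200/np.tan(np.radians(f["fovy"]/2)); T=f["cam_to_world"]
    d=T[:3,:3]@np.array([(px[0]-f["cx"])/fl,(px[1]-f["cy"])/fl,1]); return T[:3,3]+d*(z-T[2,3])/d[2]
def rot(): return R.from_euler('xyz',bot.observe()["tool_rot"]).as_matrix()
E
python3 - <<'E'
from h import *
f=np.load("top.npz"); im=f["image"]
for px in[(257,150),(362,173),(338,279),(231,252)]: print("plate",ray(f,px,.008).round(4))
print("hinge",ray(f,(246,247),.035).round(4)); print("knob",ray(f,(182,198),.067).round(4)); print("tab",ray(f,(266,236),.067).round(4))
c=im[130:300,150:380]; cv2.imwrite("pics/topc.png",cv2.resize(c,None,fx=3.4,fy=3.4,interpolation=cv2.INTER_CUBIC))
g=cv2.cvtColor(im,cv2.COLOR_BGR2GRAY)
# plate+cover bright bluish-white mask
hsv=cv2.cvtColor(im,cv2.COLOR_BGR2HSV); m=((g>195)).astype(np.uint8); m[:140]=0;m[290:]=0;m[:,:225]=0;m[:,370:]=0
m=cv2.morphologyEx(m,cv2.MORPH_CLOSE,np.ones((3,3)))
cs=max(cv2.findContours(m,0,2)[0],key=cv2.contourArea); r=cv2.minAreaRect(cs); b=cv2.boxPoints(r); print(r)
w=np.array([ray(f,p,.008) for p in b]); print(w.round(4))
E
```

```text
plate [0.655  0.2103 0.008 ]
plate [0.616  0.0196 0.008 ]
plate [0.4249 0.0607 0.008 ]
plate [0.4701 0.2527 0.008 ]
hinge [0.4797 0.2224 0.035 ]
knob [0.5607 0.3277 0.067 ]
tab [0.4989 0.185  0.067 ]Traceback (most recent call last):
  File "<stdin>", line 10, in <module>
ValueError: max() iterable argument is empty
```

View pics/topc.png

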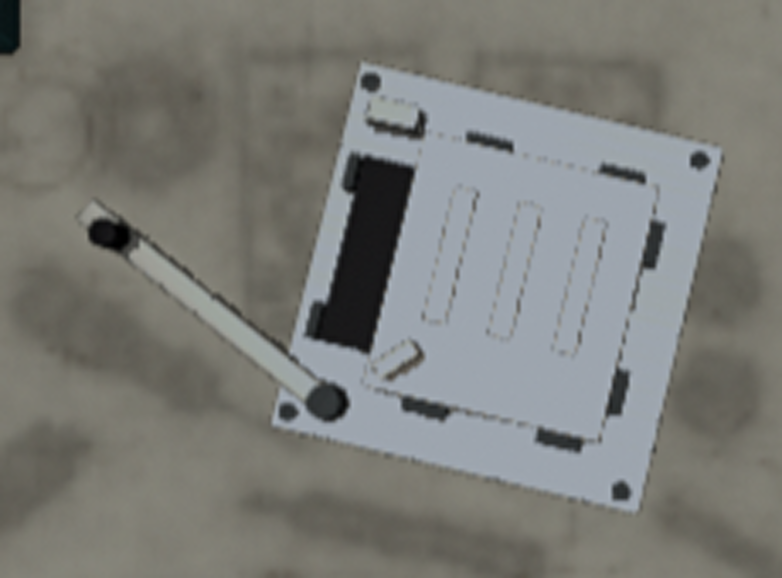

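The crop shows plate corners at (360,62), (721,149), (638,512) and (273,424), the hinge at (327,402), the knob top at (106,232) and the tab at (398,358). I'll fit the station frame from these.

Run:
```python
from h import *
f=np.load("top.npz"); q=lambda u,v:(150+u/3.4-.35,130+v/3.4-.35)
C=np.array([ray(f,q(*p),.008)[:2] for p in[(360,62),(721,149),(638,512),(273,424)]])
L=np.array([[.1,.108],[.1,-.092],[-.1,-.092],[-.1,.108]])
H=ray(f,q(327,402),.035)[:2]; C=np.vstack([C,H]);L=np.vstack([L,[-.08,.08]])
A=L-L.mean(0);B=C-C.mean(0)
a=np.arctan2((A[:,0]*B[:,1]-A[:,1]*B[:,0]).sum(),(A*B).sum()); r=np.array([[np.cos(a),-np.sin(a)],[np.sin(a),np.cos(a)]])
t=C.mean(0)-r@L.mean(0); print("yaw",a,"org",t,"res mm",((L@r.T+t-C)*1e3).round(1).tolist())
W=lambda x,y:r@[x,y]+t
h=W(-.08,.08);k=ray(f,q(106,232),.067)[:2]; d=r.T@(k-h)
print("hinge",h,"knob",k,"len",np.hypot(*d),"latch",np.arctan2(d[1],d[0]))
print("knob closed",W(.055,.08),"tab pred",W(-.05,.046),"seen",ray(f,q(398,358),.06)[:2],"tab dir",a+np.radians(137))
# depth check of the knob/tab with side view
s=np.load("side.npz"); fl=200/np.tan(np.radians(s["fovy"]/2))
T=np.linalg.inv(s["cam_to_world"])
for n,p in(("knob",[*k,.067]),("tab",[*W(-.05,.046),.067])):
    c=T[:3,:3]@p+T[:3,3]; print(n,c[:2]/c[2]*fl+[s["cx"],s["cy"]])
print(ray(s,(324,281),.067),ray(s,(360,214),.067))
```

```text
yaw -0.21616055655812388 org [0.53896969 0.12915348] res mm [[0.9, 0.1], [1.8, -2.3], [-1.2, -1.2], [-1.4, 1.6], [-0.2, 1.7]]
hinge [0.47798993 0.22445022] knob [0.56083317 0.32963879] len 0.13389412765625963 latch 1.119842047175443
knob closed [0.60984823 0.19549527] tab pred [0.49999942 0.18480703] seen [0.50080267 0.18456125] tab dir 2.1749405186741075
knob [323.1566303  278.13039891]
tab [357.74043927 214.20439124]
[0.55982129 0.33524206 0.067     ] [0.49623978 0.18441367 0.067     ]
```

```bash
python3 - <<'E'
from h import *
f=np.load("top.npz"); d=f["depth"]; print("height of the view left half", [round(float(0.907-d[y0:y1,x0:x1][d[y0:y1,x0:x1]>0].min()),3) for y0,y1,x0,x1 in((225,370,0,230),(180,235,50,230),(120,300,150,300))])
E
python3 -m creep '[[[1,-4.16,-1.25,0,0,0,0],[1,-4.16,-1.25,0,0,0,0],[1,-4.16,-1.25,0,0,0,0],[1,-4.16,-1.25,0,0,0,0],[1,-4.16,-1.25,0,0,0,0],[1,-4.16,-1.25,0,0,0,0],[1,-4.16,-1.25,0,0,0,0],[1,-4.16,-1.25,0,0,0,0],[1,-4.16,-1.25,0,0,0,0],[1,-4.16,-1.25,0,0,0,0],[1,0,0,0,0,0,0],[1,0,0,0,0,0,0]]]' 40
python3 -m creep '[[[1,0,0,1,0,0,-0.156],[1,0,0,1,0,0,-0.156],[1,0,0,1,0,0,-0.156],[1,0,0,1,0,0,-0.156],[1,0,0,1,0,0,-0.156],[1,0,0,1,0,0,-0.156],[1,0,0,1,0,0,-0.156],[1,0,0,1,0,0,-0.156],[1,0,0,0,0,0,0],[1,0,0,0,0,0,0],[1,0,0,0,0,0,0]]]'
```

```text
height of the view left half [0.075, 0.069, 0.072]
clock: 1.6
position: [0.5604, 0.3296, 0.2496]
tool_rot: [-3.141, -0.001, 2.796]
force: [-0.8, 1.0, 0.4]
grip_width: 0.0853
finger_force: 0.0
clock: 2.98
position: [0.5608, 0.3298, 0.1705]
tool_rot: [-3.141, 0.001, -2.241]
force: [0.9, -0.6, 0.5]
grip_width: 0.0854
finger_force: 0.0
```

Run:
```python
from h import *
f=vision.grab_frame("wrist"); np.savez("w1.npz",**f); cv2.imwrite("pics/w1.png",f["image"])
fl=200/np.tan(np.radians(f["fovy"]/2)); M=np.linalg.inv(f["tool_from_camera"])
s=bot.observe(); r=rot()
for p in([.5608,.3296,.067],[.478,.2245,.035],[.5,.1848,.067]):
    c=M[:3,:3]@(r.T@(np.array(p)-s["position"]))+M[:3,3]; print(p,c[:2]/c[2]*fl+[f["cx"],f["cy"]])
```

```text
[0.5608, 0.3296, 0.067] [320.34251907 207.05630141]
[0.478, 0.2245, 0.035] [319.86902351  31.41566273]
[0.5, 0.1848, 0.067] [256.39631766 -12.16380956]
```

View pics/w1.png

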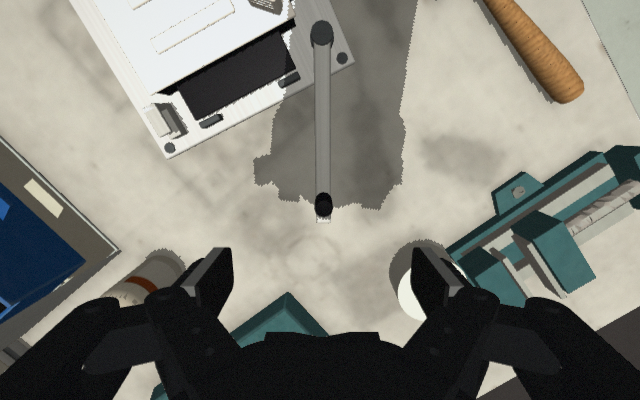

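The wrist view shows the knob top near (323,201) and the hinge at (321,33). Both are within about 2 mm of prediction, so I'll descend and grip.

```bash
python3 -m creep '[[[0.2,0,0,1.5,0,0,0],[0,0,0,1.5,0,0,0],[0,0,0,1.5,0,0,0],[0,0,0,1.5,0,0,0],[0,0,0,1.5,0,0,0],[0,0,0,1.5,0,0,0],[0,0,0,1.5,0,0,0],[0,0,0,0.1,0,0,0],[0,0,0,0,0,0,0]]]' 30
python3 -m creep '[[[-1,0,0,0,0,0,0],[-1,0,0,0,0,0,0],[-1,0,0,0,0,0,0],[-1,0,0,0,0,0,0],[-1,0,0,0,0,0,0],[-1,0,0,0,0,0,0]]]' 30
```

```text
clock: 4.15
position: [0.561, 0.3295, 0.0642]
tool_rot: [-3.142, 0.0, -2.239]
force: [0.1, 1.4, 0.2]
grip_width: 0.0428
finger_force: 0.0
clock: 4.9
position: [0.5611, 0.3295, 0.0646]
tool_rot: [-3.141, 0.001, -2.24]
force: [-0.9, -0.6, 6.5]
grip_width: 0.0137
finger_force: 29.3
```

```bash
python3 -m creep '[[[-1,0.067,-1.348,0,0,0,0.1],[-1,0.067,-1.348,0,0,0,0.1],[-1,0.067,-1.348,0,0,0,0.1],[-1,0.067,-1.348,0,0,0,0.1],[-1,0,0,0,0,0,0]]]' 30
python3 -m creep '[[[-1,0.067,-1.348,0,0,0,0.1],[-1,0.067,-1.348,0,0,0,0.1],[-1,0.067,-1.348,0,0,0,0.1],[-1,0.067,-1.348,0,0,0,0.1],[-1,0.067,-1.348,0,0,0,0.1],[-1,0.067,-1.348,0,0,0,0.1],[-1,0,0,0,0,0,0],[-1,0,0,0,0,0,0]]]' 30
```

```text
clock: 5.52
position: [0.5962, 0.2873, 0.0645]
tool_rot: [-3.141, 0.0, -2.643]
force: [-2.5, -1.6, 7.3]
grip_width: 0.0135
finger_force: 29.6
clock: 6.52
position: [0.611, 0.2105, 0.0645]
tool_rot: [3.141, -0.001, 3.044]
force: [-5.7, -1.0, 9.6]
grip_width: 0.0139
finger_force: 29.8
```

```bash
python3 -m creep '[[[-1,0.02,-0.67,0,0,0,0.05],[-1,0.02,-0.4,0,0,0,0.03],[-1,0,0,0,0,0,0],[-1,0,0,0,0,0,0]]]'
python3 -m creep '[[[-1,0,-0.27,0,0,0,0.02],[-1,0,0,0,0,0,0],[-1,0,0,0,0,0,0]]]'
python3 -m creep '[[[-1,0,-0.25,0,0,0,0.02],[-1,0,0,0,0,0,0],[-1,0,0,0,0,0,0]]]'
```

```text
clock: 7.02
position: [0.6095, 0.2001, 0.0645]
tool_rot: [3.141, -0.001, 2.964]
force: [-4.7, 0.7, 9.6]
grip_width: 0.0145
finger_force: 29.8
clock: 7.4
position: [0.609, 0.1975, 0.0645]
tool_rot: [3.141, -0.001, 2.944]
force: [-6.0, 0.3, 10.0]
grip_width: 0.0136
finger_force: 29.8
clock: 7.78
position: [0.6085, 0.1952, 0.0645]
tool_rot: [3.141, -0.001, 2.924]
force: [-5.7, 1.7, 10.2]
grip_width: 0.0138
finger_force: 29.8
```

```bash
for i in 1; do python3 -m creep '[[[-1,0,-0.2,0,0,0,0.01],[-1,0,0,0,0,0,0],[-1,0,0,0,0,0,0]]]'; done
python3 -m creep '[[[-1,0,-0.2,0,0,0,0.01],[-1,0,0,0,0,0,0],[-1,0,0,0,0,0,0]]]'
```

```text
clock: 8.15
position: [0.6085, 0.195, 0.0646]
tool_rot: [3.139, 0.0, 2.915]
force: [-2.2, 10.2, 5.2]
grip_width: 0.0138
finger_force: 29.6
clock: 8.52
position: [0.6083, 0.1948, 0.0646]
tool_rot: [3.136, 0.001, 2.907]
force: [0.8, 18.2, 1.2]
grip_width: 0.0138
finger_force: 29.5
```

Contact came up firmly at y = 0.195, which matches the predicted closed position. I'll release, rise, move over the tab and check with a picture.

```bash
python3 -m creep '[[[-0.35,0,0,0,0,0,0],[-0.35,0,0,0,0,0,0],[-0.35,0,0,0,0,0,0],[-0.35,0,0,-1,0,0,0],[-0.35,0,0,-2,0,0,0],[-0.35,0,0,-2.5,0,0,0],[-0.35,0,0,-2.5,0,0,0],[0,0,0,0,0,0,0]]]' 30
python3 -m creep '[[[0,3.45,-1.17,0,0,0,0],[0,3.45,-1.17,0,0,0,0],[0,3.45,-1.16,0,0,0,0],[0,0,0,0,0,0,0.15],[0,0,0,0,0,0,0.15],[0,0,0,0,0,0,0.15],[0,0,0,0,0,0,0.15],[0,0,0,0,0,0,0.132],[0,0,0,0,0,0,0],[0,0,0,0,0,0,0]]]'
python3 - <<'E'
from h import *
f=vision.grab_frame("wrist"); np.savez("w2.npz",**f); cv2.imwrite("pics/w2.png",f["image"])
fl=200/np.tan(np.radians(f["fovy"]/2)); M=np.linalg.inv(f["tool_from_camera"])
s=bot.observe(); r=rot()
for p in([.5,.1848,.067],[.478,.2245,.035],[.6085,.195,.067]):
    c=M[:3,:3]@(r.T@(np.array(p)-s["position"]))+M[:3,3]; print(p,c[:2]/c[2]*fl+[f["cx"],f["cy"]])
g=vision.grab_frame("side"); cv2.imwrite("pics/s2.png",cv2.resize(g["image"][150:300,240:440],None,fx=4,fy=4,interpolation=cv2.INTER_CUBIC))
E
```

```text
clock: 9.52
position: [0.6093, 0.191, 0.1474]
tool_rot: [3.139, 0.004, 2.904]
force: [-0.8, -0.7, 0.1]
grip_width: 0.0425
finger_force: 0.0
clock: 10.78
position: [0.4992, 0.1811, 0.1442]
tool_rot: [3.142, -0.0, 2.175]
force: [-0.5, -0.1, 0.4]
grip_width: 0.0427
finger_force: 0.0
[0.5, 0.1848, 0.067] [325.23413087 215.83296408]
[0.478, 0.2245, 0.035] [330.63826291 147.61579224]
[0.6085, 0.195, 0.067] [450.78457521 282.90550492]
```

View pics/w2.png

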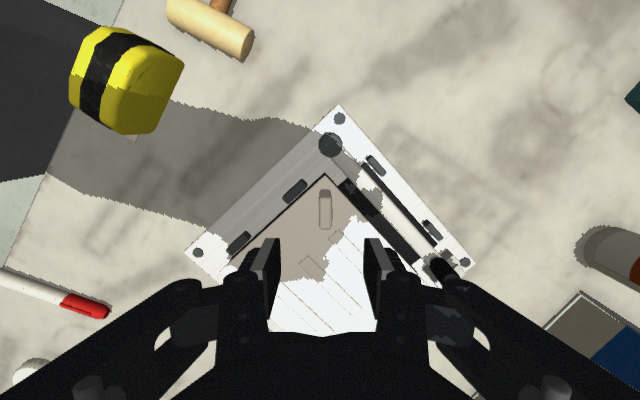

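View pics/s2.png

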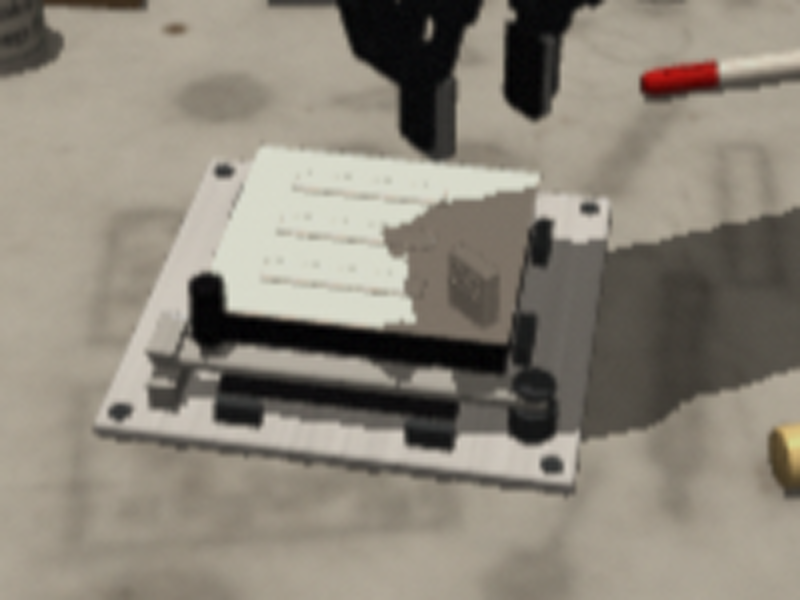

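The side view shows the bar in the keeper at left and the latch closed. In the wrist view the tab top is centred near (325,209), so I'll shift a few mm, descend and grip.

```bash
python3 -m creep '[[[0,0.45,0.27,0,0,0,0],[0,0,0,1.5,0,0,0],[0,0,0,1.5,0,0,0],[0,0,0,1.5,0,0,0],[0,0,0,1.5,0,0,0],[0,0,0,1.2,0,0,0],[0,0,0,0.95,0,0,0],[0,0,0,0,0,0,0],[0,0,0,0,0,0,0]]]' 30
python3 -m creep '[[[-1,0,0,0,0,0,0],[-1,0,0,0,0,0,0],[-1,0,0,0,0,0,0],[-1,0,0,0,0,0,0],[-1,0,0,0,0,0,0],[-1,0,0,0,0,0,0],[-1,0,0,0,0,0,0]]]' 80
```

```text
clock: 12.0
position: [0.4991, 0.1863, 0.0628]
tool_rot: [3.141, 0.0, 2.172]
force: [-0.4, -0.0, 0.5]
grip_width: 0.0426
finger_force: 0.0
clock: 12.88
position: [0.4991, 0.1864, 0.063]
tool_rot: [3.141, -0.0, 2.172]
force: [-2.4, 0.1, 9.0]
grip_width: 0.0074
finger_force: 78.3
```

```bash
python3 -m creep '[[[-1,-0.05,0,-0.316,0,0.02,0],[-1,-0.05,0,-0.316,0,0.02,0],[-1,-0.05,0,-0.316,0,0.02,0],[-1,-0.05,0,-0.316,0,0.02,0],[-1,0,0,0,0,0,0]]]' 80
python3 -m creep '[[[-1,-0.05,0,-0.316,0,0.02,0],[-1,-0.05,0,-0.316,0,0.02,0],[-1,-0.05,0,-0.316,0,0.02,0],[-1,-0.05,0,-0.316,0,0.02,0],[-1,0,0,0,0,0,0],[-1,0,0,0,0,0,0]]]' 80
python3 - <<'E'
from h import *
g=vision.grab_frame("side"); cv2.imwrite("pics/s3.png",cv2.resize(g["image"][150:300,240:440],None,fx=4,fy=4,interpolation=cv2.INTER_CUBIC))
E
```

```text
clock: 13.5
position: [0.5007, 0.1837, 0.0753]
tool_rot: [3.141, -0.08, 2.17]
force: [0.9, -1.1, -0.1]
grip_width: 0.0073
finger_force: 78.3
clock: 14.25
position: [0.5022, 0.1814, 0.0873]
tool_rot: [3.142, -0.16, 2.172]
force: [2.1, -1.9, -0.5]
grip_width: 0.0073
finger_force: 78.3
```

View pics/s3.png

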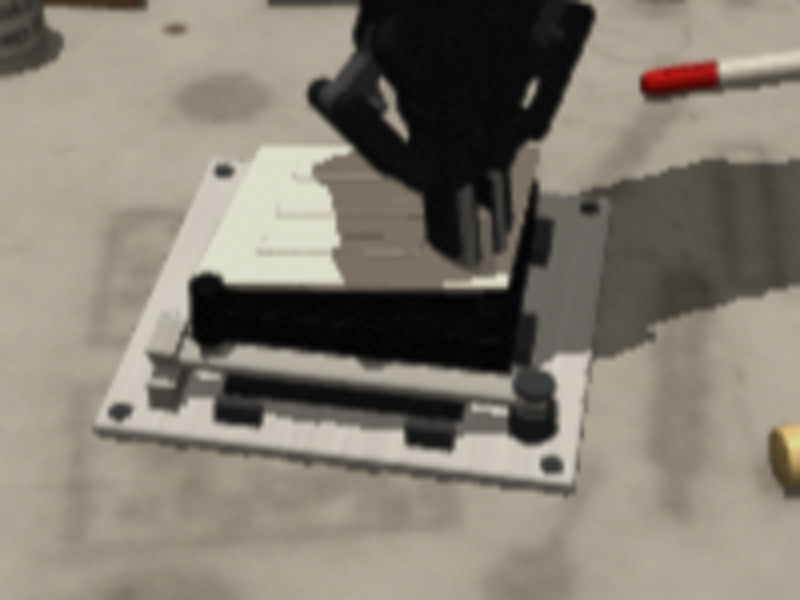

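The picture shows the tab corner raised, the far right corner still down, and the tray and latch in place. Next I'll lift clear straight up, then level the cover.

```bash
python3 -m creep '[[[-1,0.05,0,-0.3,0,0,0],[-1,0.05,0,-0.3,0,0,0],[-1,0.05,0,-0.3,0,0,0],[-1,0.08,0,-0.5,0,0,0],[-1,0.08,0,-0.5,0,0,0],[-1,0.16,0,-1,0,0,0],[-1,0.16,0,-1,0,0,0],[-1,0.24,0,-1.5,0,0,0],[-1,0.24,0,-1.5,0,0,0],[-1,0.24,0,-1.5,0,0,0],[-1,0.24,0,-1.5,0,0,0],[-1,0.24,0,-1.5,0,0,0]]]' 80
python3 -m creep '[[[-1,0.08,0,-0.5,0,0,0],[-1,0,0,-0.3,0,-0.04,0],[-1,0,0,-0.3,0,-0.04,0],[-1,0,0,-0.3,0,-0.04,0],[-1,0,0,-0.3,0,-0.04,0],[-1,0,0,0,0,0,0],[-1,0,0,0,0,0,0],[-1,0,0,0,0,0,0],[-1,0,0,0,0,0,0],[-1,0,0,0,0,0,0]]]' 80
python3 - <<'E'
from h import *
g=vision.grab_frame("side"); cv2.imwrite("pics/s4.png",cv2.resize(g["image"][90:300,220:460],None,fx=2.8,fy=2.8))
E
```

```text
clock: 15.8
position: [0.5022, 0.1814, 0.2039]
tool_rot: [3.142, -0.16, 2.172]
force: [-0.9, -0.1, -1.1]
grip_width: 0.0073
finger_force: 78.3
clock: 17.05
position: [0.503, 0.1803, 0.2198]
tool_rot: [-3.142, -0.0, 2.172]
force: [-0.8, 0.6, -1.3]
grip_width: 0.0076
finger_force: 78.3
```

View pics/s4.png

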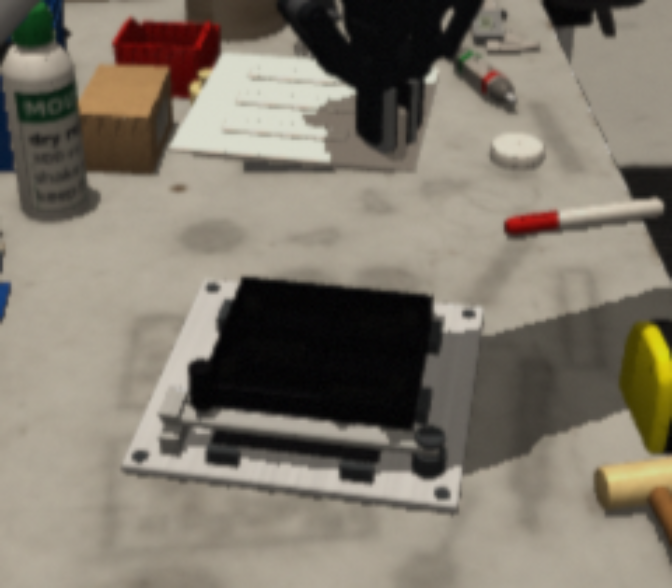

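The cover is held level well above the tray. The tray is seated and the latch is closed.

```bash
python3 -c "
from workcell import bot; print(bot.job_done())"
```

```text
the job is handed in; nothing more can be done
None
```

I closed the latch into its keeper, peeled the cover up tab corner first, and handed the job in at about 17 s of the 51 s allowed. The arm is holding the cover level about 15 cm above the tray, which is still in its station; no verdict came back.

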